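# Clear the dock and slide the slide box home

### The arm

A 7-joint arm with a two-finger parallel gripper is mounted at the origin on a cart in front of the work surface, level with it; the furniture and walls round the work are solid. World frame = base frame: x ahead of the robot, y to its left, z up, the work surface at z = 0. Lengths are in m, angles in rad, forces in N, time in s.
With the tool pointing down it reaches from about 0.35 to 0.9 m from the base axis. Payload 8.1 kg.
Tool frame: the origin (TCP) lies at the very end of the fingers, on their centre line; the grasp point (between the pads) lies 19 mm behind it (arm.tcp_to_grasp is the distance from the TCP to the grasp point, in m); z points along the fingers, y is the line along which they close (so a half turn about z gives the same grasp; the last joint's range is limited). The gripper opens to 92 mm and grips with 3 to 60 N. Pads are 19 mm wide; open, the fingers measure 130 mm over their backs; the gripper's body (75 mm by 190 mm) begins 47 mm behind the grasp point.
Start: joints at [1.176, 0.434, 0.025, 1.573, -0.012, 1.134, -0.075], TCP at [0.18, -0.599, 0.227] pointing down, gripper open.
Joint ranges: [-2.62, 2.62], [-0.44, 2.09], [-1.27, 1.32], [0.08, 2.57], [-1.32, 4.46], [0.12, 2], [-2.74, 2.74]. Speed limits (rad/s): [2.22, 2.22, 3.01, 3.01, 3.14, 3.14, 3.14].

### API

Orientations are given as a rotation vector (axis times angle).
In Python, from cell import arm, optics gives the robot as it stands (arm), with the cameras (optics).
- The arm moves only by the shell command python3 nudge.py 'ROWS' [FORCE]. ROWS is a JSON list of rows, 1 to 10 of them, each of 5 numbers: dx, dy, dz in shares of 1 m (1.0 is 1 m), then a turn about the tool's z in a scale on which 1.0 is 4 rad, then the opening from 0.0 (shut) to 1.0 (fully open); each row shifts and turns the commanded pose from where the row before left it, along the tool's axes as they then stand; what a row does not reach is not made up. A row lasts 1/10 s, in which the tool goes at most 0.05 m and 0.15 rad, less where a joint would pass 70% of its speed; a pose out of reach is approached as far as the arm can. The fingers move at their own pace and stop on an object; FORCE is the grip in N (left out, the last holds). Time passes only in rows, so rows that do not move let the fingers close. It prints the time, the measured TCP pose, the force, the opening and the grip force at its end. Input that does not fit is refused with a message, and nothing moves.
- arm.observe(): the state, without advancing time (a new reading comes with each control period).
- optics.get_image(name): name is "scene" or "side" or "wrist"; returns a dict with "image" (420x560x3 uint8, blue, green, red), "fx", "fy", "cx", "cy" (pixels), "distortion" ([k1, k2, p1, p2, k3] as OpenCV has them; the pictures are not rectified), "cam_to_world" (4x4, takes a point from camera to world coordinates); the wrist camera has in their place "mount" (4x4, takes a point from camera to tool coordinates, whose origin is the TCP and whose axes are the flange's). Camera axes: x right, y down, z forward; pixel columns grow to the right and rows downward; lengths in m; the calibration is good to about 2 mm. A picture is of the moment at which its call begins: read the wrist's pose just before it. There is no depth.
- arm.sign_off(): hands the job in; it is judged then, once.
The state is a dict: "clock": time; "joints": joint angles; "dq": joint speeds; "joint_efforts": joint torques, N m; "position": TCP position; "ee_rot": TCP orientation; "force": force on the tool from outside, world axes, zero at the start; "ft_torque": the same for the moment, N m; "width": opening from 0.0 (shut) to 1.0 (fully open); "gripper_force": force on a finger pad.
Only numpy, scipy, OpenCV 4.12 (cv2) and the standard library are available. Lean on these libraries where they do the work, as an engineer would, in place of code of your own. Each camera call takes 0.05 s, during which the arm holds its last target. There are 200 camera calls.

### The job

The red-lidded specimen cup and the white-capped amber bottle stand in the dock and in the way to it: first stand both upright on the floor of the steel tray, beside the beaker there. Then, without lifting it, slide the blue slide box along the counter into the dock, hinge side first, until it sits square and fully home against the back stop, and let go. Do not shift or knock over the beaker, the yellow-lidded cup or the small black-capped bottle.

Things in the scene. Friction and masses are not known exactly. Their poses are not given: they have to be found in the camera images.
- dock: Fixed aluminium U dock, blue floor sheet, white housing (50 mm tall) behind the stop. Origin: middle of the pocket on the counter; +x runs from mouth to back stop (face at x = +45.5 mm). No floor step. Pocket 175 mm wide (y); walls 24 tall, 10 thick, straight from the stop to x = -35 mm, then flaring 0.35 rad outward (16 mm a side) to the mouth at x = -80 mm; 232 mm wide outside.
- tray: Fixed open steel tray, 110 x 210 mm. Origin under its centre; x short way, y long way. Flat floor 96 x 196 mm inside, 2 mm above the counter; rim 19 mm tall. A beaker stands near its middle; each end has room for one cup or bottle, centred some 60 to 68 mm from the middle along y.
- blue_box: Loose closed blue slide box (lid fixed), 0.25 to 0.5 kg, flat on the counter: 168 mm along y, 88 mm along x (faces at x = -45 and +43 mm, thin lips a few mm more), 37 mm tall. Origin under the middle. +x is the hinge side, which enters the dock first. Home: origin 3 mm past the dock's in x, axes parallel. Starts 0.3 m before the dock, roughly facing it.
- red_cup: Loose specimen cup with a red screw lid that does not turn; 58 mm across the lid (56 to 69 mm high), 52 mm or less across the body, 70 mm tall. Origin under its centre, z up. Stands in the dock's pocket or on the way to it.
- amber_bottle: Loose amber reagent bottle with a white cap; body 45 mm in diameter up to about 70 mm high, cap 28 mm, 90 mm tall. Origin under its centre, z up. Stands in the pocket or on the way to it, where the red cup is not.
- beaker_glass: Loose glass beaker, 54 mm diameter, 70 mm tall, standing near the middle of the tray; leave alone. Origin under its centre.
- yellow_cup: Loose specimen cup with a yellow lid, 58 mm diameter, 70 mm tall, standing beside the way to the dock; leave alone. Origin under its centre.
- small_bottle: Loose small amber bottle with a black cap, 36 mm diameter, 72 mm tall, standing beside the way to the dock; leave alone. Origin under its centre.

How it is judged:
By the outcome, as a careful person would: the job done as asked, in the order asked, and still so for the second after the job is handed in, with the robot touching nothing.
It also fails if it takes over 72 s, if anything falls off the work surface, if the arm or the gripper's body presses on something with over 40 N, if the wrist force passes 120 N, or if a joint passes its speed limit or range.

## Working session

There is one attempt and no reset: what is moved stays moved. The work goes in short steps, Python scripts to look and compute and a shell command to move; the robot and the scene stay as the last step left them, time stands still between calls to the robot, and variables do not carry over. Pictures are saved under pics/ and viewed, at most 10 in all, crops included, and the job is handed in when it is done.

```bash
ls; mkdir -p pics
python3 - <<'E'
from cell import arm, optics
import cv2,numpy as np
o=arm.observe()
print(o['clock'],np.round(o['position'],4),np.round(o['ee_rot'],4),o['width'])
for n in ['scene','side']:
    r=optics.get_image(n); cv2.imwrite(f'pics/{n}0.png',r['image'])
    print(n,r['fx'],r['fy'],r['cx'],r['cy'],r['distortion'],np.round(r['cam_to_world'],4).tolist())
r=optics.get_image('wrist');print(r['fx'],r['distortion'],np.round(r['mount'],4).tolist(),arm.tcp_to_grasp)
E
```

```text
cell.py
nudge.py
pics
0.0 [ 0.1796 -0.5981  0.226 ] [-3.1067e+00 -4.5650e-01  5.0000e-04] 0.9991748351637845
scene 415.92474822747994 415.92474822747994 281.1059353416542 206.39894848353504 [-0.06689531  0.          0.          0.          0.        ] [[-0.5321, -0.5868, 0.6104, -0.1466], [-0.8465, 0.3813, -0.3714, 0.3386], [-0.0148, -0.7143, -0.6996, 0.8442], [0.0, 0.0, 0.0, 1.0]]
side 522.227570957872 522.227570957872 275.55041104808726 212.76142146079903 [0.02307345 0.         0.         0.         0.        ] [[-0.9145, 0.3479, -0.2068, 0.7897], [0.4047, 0.7889, -0.4624, 0.4784], [0.0023, -0.5065, -0.8622, 1.0587], [0.0, 0.0, 0.0, 1.0]]
296.0194782155482 [-0.02151077  0.          0.          0.          0.        ] [[0.002, -0.9658, -0.2594, 0.0698], [1.0, 0.0022, -0.0008, -0.0004], [0.0014, -0.2594, 0.9658, -0.159], [0.0, 0.0, 0.0, 1.0]] 0.0188
```

View pics/scene0.png

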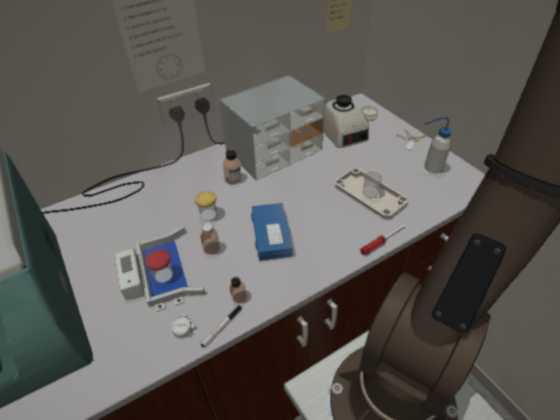

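View pics/side0.png

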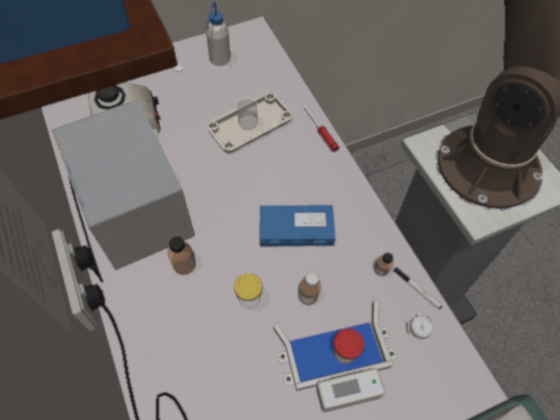

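The scene view shows the red cup (160,265) in the dock, the white-capped bottle (209,240) in front of it, and the box (271,230). The yellow cup is at (207,205), the black-capped bottle at (237,290), and the tray and beaker at (371,190). The side view shows the same layout. I'll zoom in for accurate pixels.

```bash
cat > h.py <<'E'
import cv2,numpy as np
from cell import arm, optics
def ray(r,uv,T=None):
    K=np.array([[r['fx'],0,r['cx']],[0,r['fy'],r['cy']],[0,0,1]])
    p=cv2.undistortPoints(np.array(uv,float).reshape(-1,1,2),K,np.array(r['distortion']))[:,0]
    T=np.array(r['cam_to_world'] if T is None else T)
    return T[:3,3],np.c_[p,np.ones(len(p))]@T[:3,:3].T
def onz(r,uv,z,T=None):
    c,d=ray(r,uv,T); z=np.broadcast_to(z,len(d)); return c+d*((z-c[2])/d[:,2])[:,None]
def tri(r1,a,r2,b,T1=None,T2=None):
    c1,d1=ray(r1,a,T1);c2,d2=ray(r2,b,T2);out=[]
    for u,v in zip(d1,d2):
        s=np.linalg.lstsq(np.c_[u,-v],c2-c1,rcond=None)[0]
        p,q=c1+s[0]*u,c2+s[1]*v; out.append(np.r_[(p+q)/2,np.linalg.norm(p-q)])
    return np.array(out)
def proj(r,P,T=None):
    T=np.linalg.inv(np.array(r['cam_to_world'] if T is None else T))
    K=np.array([[r['fx'],0,r['cx']],[0,r['fy'],r['cy']],[0,0,1]])
    return cv2.projectPoints(np.array(P,float),cv2.Rodrigues(T[:3,:3])[0],T[:3,3],K,np.array(r['distortion']))[0][:,0]
def wristT(r,o):
    T=np.eye(4);T[:3,:3]=cv2.Rodrigues(np.array(o['ee_rot'],float))[0];T[:3,3]=o['position'];return T@np.array(r['mount'])
def crop(im,x0,y0,x1,y1,s,name):
    c=cv2.resize(im[y0:y1,x0:x1],None,fx=s,fy=s,interpolation=cv2.INTER_CUBIC)
    for x in range((x0//20+1)*20,x1,20):
        cv2.putText(c,str(x),(int((x-x0)*s)-10,10),0,.35,(0,0,255),1);cv2.line(c,(int((x-x0+.5)*s),12),(int((x-x0+.5)*s),c.shape[0]),(90,200,90),1)
    for y in range((y0//20+1)*20,y1,20):
        cv2.putText(c,str(y),(0,int((y-y0)*s)+4),0,.35,(0,0,255),1);cv2.line(c,(22,int((y-y0+.5)*s)),(c.shape[1],int((y-y0+.5)*s)),(90,200,90),1)
    cv2.imwrite('pics/'+name,c)
E
python3 - <<'E'
import cv2
from h import crop
crop(cv2.imread('pics/scene0.png'),110,170,310,315,4,'sc1.png')
crop(cv2.imread('pics/side0.png'),230,195,450,395,3,'sd1.png')
a=cv2.imread('pics/scene0.png');b=cv2.imread('pics/side0.png')
crop(a,325,155,425,230,5,'t1.png');crop(b,195,80,305,160,5,'t2.png')
E
python3 -c "
import cv2,numpy as np
a=cv2.resize(cv2.imread('pics/t1.png'),(400,300));b=cv2.resize(cv2.imread('pics/t2.png'),(400,291))
cv2.imwrite('pics/t.png',np.hstack([a[:291],b]))"
```

```text
(no output)
```

View pics/sc1.png

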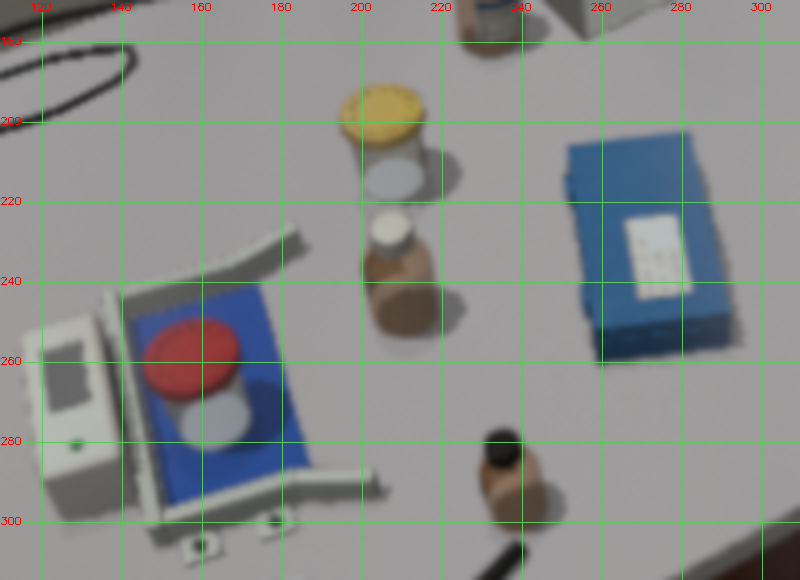

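View pics/sd1.png

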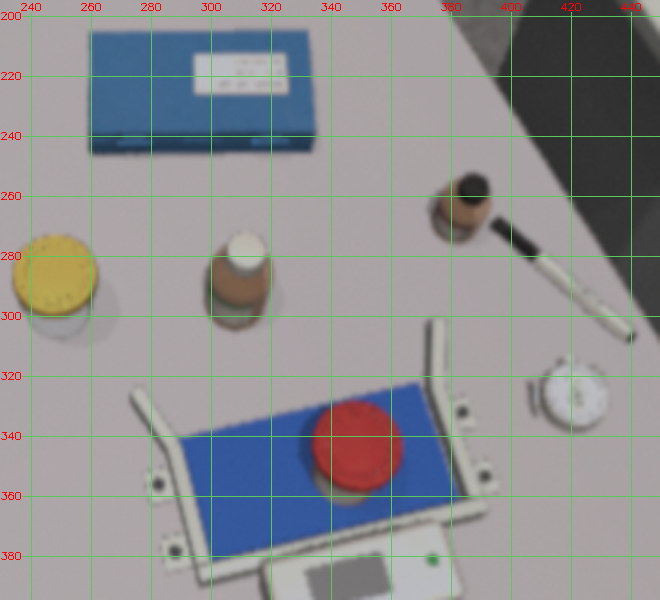

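View pics/t.png

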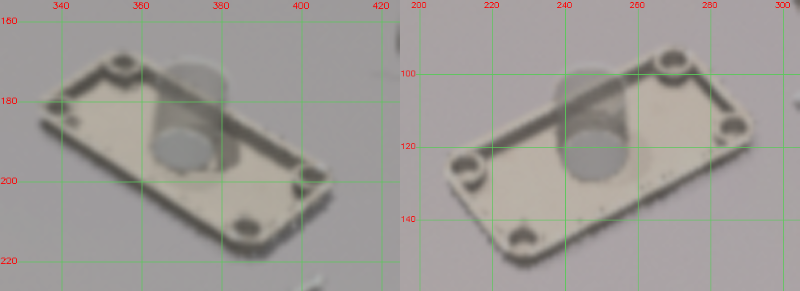

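```bash
cat > m.py <<'E'
from h import *
from scipy.optimize import least_squares
A=optics.get_image('scene');B=optics.get_image('side')
n=['red','amber','yellow','small','beakTop','beakBase','t1','t2','t3','t4']
s=[(157.5,258.5),(207,226.5),(205.5,197.5),(235,281),(374,174),(370,192.5),(355.5,170.5),(339.2,181.7),(401.2,202.5),(386.7,211.7)]
d=[(348.5,342.5),(312,278),(248,286),(387.5,257),(247,104.5),(247.7,122),(212.9,126.2),(228.6,146),(269.8,96.5),(287.1,114.9)]
for k,p in zip(n,tri(A,s,B,d)): print(k,np.round(p,4))
def fit(name,M,s,d,x0):
    M=np.array(M)
    def W(x):
        c,q=np.cos(x[2]),np.sin(x[2]); return np.c_[x[0]+c*M[:,0]-q*M[:,1],x[1]+q*M[:,0]+c*M[:,1],M[:,2]]
    f=lambda x:np.r_[(proj(A,W(x))-s).ravel(),(proj(B,W(x))-d).ravel()]
    r=least_squares(f,x0,loss='soft_l1'); print(name,np.round(r.x,4));print(np.round(r.fun.reshape(2,-1,2),1).tolist()); return r.x
# dock +y = image right in side
fit('dock',[(-.035,.0925,.024),(-.035,-.0925,.024),(-.079,.1085,.024),(-.079,-.1085,.024),(-.035,.0875,0),(-.035,-.0875,0)],
 np.array([(182.5,288.2),(168.7,235.7),(202.5,288.5),(183.5,227.5),(187.5,286.7),(175.5,240.7)]),
 np.array([(373.3,323.3),(288.3,341.7),(376,303),(276.3,326.3),(369.3,323),(290.3,341)]),[.5,.2,1.6])
h=.037
fit('box',[(-.045,-.084,h),(-.045,.084,h),(.043,.084,h),(.043,-.084,h)],
 np.array([(282.5,203),(293.7,248.7),(259.3,252.5),(251.7,206.2)]),
 np.array([(260,205),(332.7,205),(335,239.3),(260,239.3)]),[.5,-.1,1.6])
print(np.round(tri(A,[(282.5,203),(293.7,248.7),(259.3,252.5),(251.7,206.2)],B,[(260,205),(332.7,205),(335,239.3),(260,239.3)]),4))
E
python3 m.py
```

```text
red [0.5409 0.2685 0.0683 0.0021]
amber [0.5519 0.1288 0.09   0.0035]
yellow [6.732e-01 8.210e-02 6.800e-02 3.000e-04]
small [0.382  0.1419 0.0701 0.0024]
beakTop [ 0.4921 -0.3642  0.0742  0.0007]
beakBase [ 0.4927 -0.3642  0.0044  0.0045]
t1 [ 5.829e-01 -3.787e-01  1.840e-02  2.000e-04]
t2 [ 5.691e-01 -3.040e-01  1.770e-02  1.000e-04]
t3 [ 0.4079 -0.4122  0.0101  0.012 ]
t4 [ 3.941e-01 -3.356e-01  1.950e-02  3.000e-04]
dock [0.5574 0.2611 1.3789]
[[[1.1, 0.1], [0.7, -1.5], [0.8, -0.6], [0.9, -1.9], [-2.5, 5.7], [-3.9, 0.7]], [[2.4, -0.5], [-0.7, 1.0], [0.3, -1.7], [-1.4, -2.7], [2.2, 4.1], [-0.6, 4.6]]]
box [ 0.5097 -0.028   1.1639]
[[[0.3, -0.7], [-0.5, -0.8], [-0.8, -0.1], [-0.2, -0.2]], [[0.0, 0.1], [0.7, -0.4], [1.0, -0.6], [-0.2, -0.1]]]
[[ 5.687e-01 -1.024e-01  3.560e-02  2.100e-03]
 [ 4.150e-01 -3.780e-02  3.240e-02  2.000e-04]
 [ 4.508e-01  4.260e-02  3.280e-02  1.700e-03]
 [ 6.033e-01 -2.190e-02  3.640e-02  3.000e-04]]
```

```bash
python3 nudge.py '[[0.028,-0.029,0,0,1],[0.028,-0.029,0,0,1],[0.028,-0.029,0,0,1],[0.028,-0.029,0,0,1],[0.028,-0.029,0,0,1],[0.028,-0.029,0,0,1],[0.028,-0.029,0,0,1],[0.028,-0.029,0,0,1],[0.028,-0.029,0,0,1],[0.028,-0.029,0,0,1]]' 20
cat > go.py <<'E'
# go.py x y z yaw : remaining delta in present tool axes
import sys,numpy as np,cv2
from cell import arm, optics
o=arm.observe();R=cv2.Rodrigues(np.array(o['ee_rot'],float))[0]
x,y,z,w=map(float,sys.argv[1:5]);yaw=np.arctan2(R[1,0],R[0,0])
D=np.array([x,y,z])-o['position'];t=-((w-yaw+np.pi)%(2*np.pi)-np.pi)
Rn=np.array([[np.cos(w),np.sin(w),0],[np.sin(w),-np.cos(w),0],[0,0,-1]])
print(round(o['clock'],2),'pos',np.round(o['position'],4),'yaw',round(yaw,3),'tilt',np.round(R[:,2],3),'w',round(o['width'],3),'F',np.round(o['force'],1),'g',round(o['gripper_force'],1))
print('delta now',np.round(R.T@D,4),'turn',round(t,3),'| delta if turned first',np.round(Rn.T@D,4),'j',np.round(o['joints'],2))
E
python3 go.py .552 .129 .2 1.38
```

```text
clock: 1.25
position: [0.365, -0.2388, 0.2269]
ee_rot: [3.108, 0.456, 0.001]
force: [0.1, -0.9, -0.4]
width: 1.0
gripper_force: 0.0
1.25 pos [ 0.365  -0.2388  0.2269] yaw 0.292 tilt [ 0. -0. -1.] w 1.0 F [ 0.1 -0.9 -0.4] g 0.0
delta now [ 0.2848 -0.2986  0.0268] turn -1.088 | delta if turned first [0.3966 0.1138 0.0269] j [ 0.64  0.14 -0.21  1.99  0.03  1.01 -0.86]
```

The rows are not in the units I measure in: turns go in shares of 4 rad. I convert before sending: -0.15 rad / 4 = -0.0375.

```bash
python3 nudge.py '[[0.028,-0.03,0,0,1],[0.028,-0.03,0,0,1],[0.028,-0.03,0,0,1],[0.028,-0.03,0,0,1],[0.028,-0.03,0,0,1],[0.028,-0.03,0,0,1],[0.028,-0.03,0,0,1],[0.028,-0.03,0,0,1],[0.028,-0.03,0,0,1],[0.028,-0.03,0,0,1]]'
python3 nudge.py '[[0,0,0,-0.0375,1],[0,0,0,-0.0375,1],[0,0,0,-0.0375,1],[0,0,0,-0.0375,1],[0,0,0,-0.0375,1],[0,0,0,-0.0375,1],[0,0,0,-0.0375,1],[0,0,0,-0.01,1],[0,0,0,0,1]]' >/dev/null
python3 go.py .552 .129 .16 1.38
python3 - <<'E'
from h import *
o=arm.observe();r=optics.get_image('wrist');cv2.imwrite('pics/w1.png',r['image'])
T=wristT(r,o);np.save('w1T.npy',T)
im=r['image'].copy()
# project expected things
for P in [(.552,.129,.09),(.541,.2685,.069),(.673,.082,.069),(.382,.142,.072)]:
    u=proj(r,[P],T)[0]; print(u); cv2.circle(im,(int(u[0]),int(u[1])),4,(0,255,0),1)
cv2.imwrite('pics/w1a.png',im)
E
```

```text
clock: 2.25
position: [0.547, 0.129, 0.2267]
ee_rot: [3.108, 0.456, 0.0]
force: [-0.2, 0.2, 0.7]
width: 0.999
gripper_force: 0.0
3.15 pos [0.5464 0.1273 0.2266] yaw 1.382 tilt [-0.  0. -1.] w 1.001 F [-0.7  0.3  0.3] g 0.0
delta now [0.0027 0.0052 0.0666] turn 0.002 | delta if turned first [0.0027 0.0051 0.0666] j [ 0.16  0.42 -0.67  1.69  0.28  1.13 -0.77]
[281.66344041 194.90206629]
[244.41066656  55.75501855]
[395.60388052 211.48030356]
[127.95512288 207.93780294]
```

View pics/w1a.png

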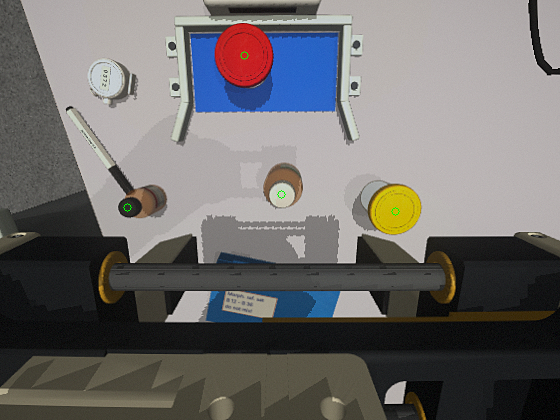

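The wrist view confirms all four positions: the predicted circles sit on the caps at (281,195), (244,56), (396,211) and (128,208). The dock's stop is parallel to the tool's y axis. I'll grasp the bottle.

```bash
python3 nudge.py '[[0.003,0.005,0.03,0,1],[0,0,0.04,0,1],[0,0,0.04,0,1],[0,0,0.04,0,1],[0,0,0.03,0,1],[0,0,0.012,0,1],[0,0,0,0,0.3],[0,0,0,0,0.3],[0,0,0,0,0.3],[0,0,0,0,0.3]]' 20
python3 nudge.py '[[0,0,0,0,0.3],[0,0,0,0,0.3],[0,0,0,0,0.3]]' 
python3 go.py .5514 -.3456 .17 .186
```

```text
clock: 4.2
position: [0.5529, 0.1298, 0.0362]
ee_rot: [2.421, 2.001, 0.003]
force: [-0.5, -0.4, -0.4]
width: 0.701
gripper_force: 0.0
clock: 4.5
position: [0.5523, 0.1294, 0.0351]
ee_rot: [2.421, 2.001, 0.001]
force: [0.1, -0.4, 2.8]
width: 0.481
gripper_force: 19.9
4.5 pos [0.5523 0.1294 0.0351] yaw 1.382 tilt [ 0.001 -0.    -1.   ] w 0.481 F [ 0.1 -0.4  2.8] g 19.9
delta now [-0.4667  0.0886 -0.1348] turn 1.196 | delta if turned first [-0.0888  0.4667 -0.1349] j [ 0.06  0.64 -0.55  1.87  0.47  0.76 -0.94]
```

Converted, 0.15 rad / 4 = 0.0375.

```bash
python3 nudge.py '[[0,0,-0.03,0,0.3],[0,0,-0.04,0,0.3],[0,0,-0.04,0.0375,0.3],[0,0,-0.025,0.0375,0.3],[0,0,0,0.0375,0.3],[0,0,0,0.0375,0.3],[0,0,0,0.0375,0.3],[0,0,0,0.0375,0.3],[0,0,0,0.0375,0.3],[0,0,0,0.0365,0.3]]' >/dev/null
python3 nudge.py '[[-0.007,0.039,0,0,0.3],[-0.007,0.039,0,0,0.3],[-0.007,0.039,0,0,0.3],[-0.007,0.039,0,0,0.3],[-0.007,0.039,0,0,0.3],[-0.007,0.039,0,0,0.3],[-0.007,0.039,0,0,0.3],[-0.007,0.039,0,0,0.3],[-0.007,0.039,0,0,0.3],[-0.007,0.039,0,0,0.3]]' >/dev/null
python3 nudge.py '[[-0.007,0.039,0,0,0.3],[-0.007,0.039,0,0,0.3],[0,0,0,0,0.3],[0,0,0,0,0.3]]' >/dev/null
python3 go.py .5514 -.3456 .042 .186
python3 - <<'E'
from h import *
o=arm.observe();r=optics.get_image('wrist')
T=wristT(r,o)
im=r['image'].copy()
c,s=np.cos(.186),np.sin(.186);C=np.array([.4885,-.3574])
L=np.array([c,s]);S=np.array([-s,c])
for i,j in [(1,1),(1,-1),(-1,1),(-1,-1)]:
    p=C+i*.105*L+j*.055*S;u=proj(r,[(*p,.019)],T)[0];cv2.circle(im,(int(u[0]),int(u[1])),4,(0,255,0),1)
for P in [(.492,-.364,.072),(.492,-.364,.004)]:
    u=proj(r,[P],T)[0];print(u);cv2.circle(im,(int(u[0]),int(u[1])),4,(0,0,255),1)
cv2.imwrite('pics/w2a.png',im)
E
```

```text
6.9 pos [ 0.555  -0.3469  0.169 ] yaw 0.183 tilt [-0.001  0.001 -1.   ] w 0.482 F [ 0.5  1.  -1. ] g 19.8
delta now [-0.0032 -0.0018  0.127 ] turn -0.003 | delta if turned first [-0.0033 -0.0019  0.127 ] j [ 0.63  0.55 -0.24  1.55  0.14  1.07 -1.03]
[282.80576922 272.63936558]
[281.75805495 245.02129064]
```

View pics/w2a.png

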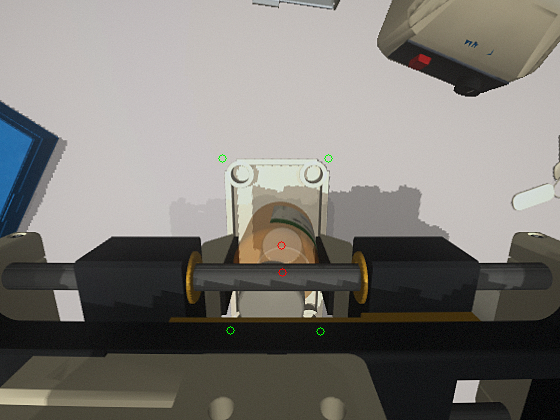

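The wrist view shows the tray rim at (222–328,158), within about 2 px of the prediction, so I'll lower the bottle.

```bash
python3 nudge.py '[[-0.003,-0.002,0.035,0,0.3],[0,0,0.035,0,0.3],[0,0,0.03,0,0.3],[0,0,0.017,0,0.3],[0,0,0.009,0,0.3],[0,0,0.003,0,0.3],[0,0,0,0,0.3]]'
python3 go.py .5514 -.3456 .0377 .186
```

```text
clock: 7.65
position: [0.553, -0.3439, 0.0412]
ee_rot: [3.128, 0.293, 0.001]
force: [1.3, 0.1, -1.7]
width: 0.483
gripper_force: 19.8
7.65 pos [ 0.553  -0.3439  0.0412] yaw 0.187 tilt [ 0.001  0.    -1.   ] w 0.483 F [ 1.3  0.1 -1.7] g 19.8
delta now [-0.0019  0.0014  0.0035] turn 0.001 | delta if turned first [-0.0019  0.0014  0.0035] j [ 0.62  0.68 -0.22  1.67  0.19  0.82 -1.07]
```

```bash
python3 nudge.py '[[0,0,0.002,0,0.3],[0,0,0.001,0,0.3],[0,0,0,0,0.3]]'
python3 go.py .5514 -.3456 .0377 .186
```

```text
clock: 7.95
position: [0.5527, -0.3447, 0.0383]
ee_rot: [3.128, 0.291, 0.001]
force: [-0.2, -0.6, -1.6]
width: 0.482
gripper_force: 19.8
7.95 pos [ 0.5527 -0.3447  0.0383] yaw 0.186 tilt [ 0.001 -0.    -1.   ] w 0.482 F [-0.2 -0.6 -1.6] g 19.8
delta now [-0.0014  0.0007  0.0006] turn -0.0 | delta if turned first [-0.0014  0.0007  0.0006] j [ 0.62  0.68 -0.22  1.67  0.19  0.81 -1.07]
```

Converted, -0.15 rad / 4 = -0.0375.

```bash
python3 nudge.py '[[0,0,0.001,0,0.3],[0,0,0,0,0.8],[0,0,0,0,0.8],[0,0,0,0,0.8],[0,0,-0.03,0,0.8],[0,0,-0.04,0,0.9],[0,0,-0.04,0,1],[0,0,-0.03,0,1],[0,0,0,-0.0375,1],[0,0,0,-0.0375,1]]'
python3 nudge.py '[[0,0,0,-0.0375,1],[0,0,0,-0.0375,1],[0,0,0,-0.0375,1],[0,0,0,-0.0375,1],[0,0,0,-0.0375,1],[0,0,0,-0.0375,1]]' >/dev/null
python3 go.py .541 .2685 .17 1.38
```

```text
clock: 8.95
position: [0.5532, -0.3448, 0.1785]
ee_rot: [3.045, 0.764, 0.003]
force: [-0.9, 0.9, -0.3]
width: 1.0
gripper_force: 0.0
9.55 pos [ 0.5524 -0.3446  0.1768] yaw 1.392 tilt [ 0. -0. -1.] w 0.999 F [ 0.2 -0.   0.2] g 0.0
delta now [ 0.6013 -0.1204  0.0067] turn 0.012 | delta if turned first [ 0.5998 -0.1275  0.0068] j [ 0.82  0.58 -0.53  1.53  0.31  1.12  0.04]
```

Converted, 0.012 rad / 4 = 0.003.

```bash
python3 nudge.py '[[0.04,-0.008,0,0.003,1],[0.04,-0.008,0,0,1],[0.04,-0.008,0,0,1],[0.04,-0.008,0,0,1],[0.04,-0.008,0,0,1],[0.04,-0.008,0,0,1],[0.04,-0.008,0,0,1],[0.04,-0.008,0,0,1],[0.04,-0.008,0,0,1],[0.04,-0.008,0,0,1]]' >/dev/null
python3 nudge.py '[[0.04,-0.008,0,0,1],[0.04,-0.008,0,0,1],[0.04,-0.008,0,0,1],[0.04,-0.008,0,0,1],[0.03,-0.008,0,0,1],[0,0,0,0,1],[0,0,0,0,1]]' >/dev/null
python3 go.py .541 .2685 .041 1.38
```

```text
11.25 pos [0.5495 0.2581 0.1766] yaw 1.375 tilt [-0. -0. -1.] w 1.003 F [ 0.2 -1.1  0.1] g 0.0
delta now [ 0.0086 -0.0104  0.1356] turn -0.005 | delta if turned first [ 0.0086 -0.0104  0.1356] j [-0.11  0.53 -0.62  1.64  0.34  1.08 -1.02]
```

Converted, -0.005 rad / 4 = -0.0013.

```bash
python3 nudge.py '[[0.0086,-0.0104,0.02,-0.0013,1],[0,0,0.04,0,1],[0,0,0.04,0,1],[0,0,0.025,0,1],[0,0,0.01,0,1],[0,0,0,0,0.4],[0,0,0,0,0.4],[0,0,0,0,0.4],[0,0,0,0,0.4],[0,0,0,0,0.4]]' 20
python3 nudge.py '[[0,0,0,0,0.4],[0,0,0,0,0.4]]' 
python3 go.py .4256 -.3692 .175 .186
```

```text
clock: 12.25
position: [0.5417, 0.2682, 0.0426]
ee_rot: [2.424, 1.998, 0.002]
force: [-0.7, 0.1, 0.6]
width: 0.616
gripper_force: 5.7
clock: 12.45
position: [0.5419, 0.2685, 0.0425]
ee_rot: [2.424, 1.998, 0.002]
force: [-0.2, -0.7, 7.0]
width: 0.606
gripper_force: 20.0
12.45 pos [0.5419 0.2685 0.0425] yaw 1.379 tilt [ 0.001  0.001 -1.   ] w 0.606 F [-0.2 -0.7  7. ] g 20.0
delta now [-0.648   0.0077 -0.1331] turn 1.193 | delta if turned first [-0.2322  0.6052 -0.1325] j [-0.18  0.67 -0.55  1.77  0.46  0.83 -1.14]
```

Converted, 0.15 rad / 4 = 0.0375.

```bash
python3 nudge.py '[[0,0,-0.02,0,0.4],[0,0,-0.035,0,0.4],[0,0,-0.04,0.0375,0.4],[0,0,-0.038,0.0375,0.4],[0,0,0,0.0375,0.4],[0,0,0,0.0375,0.4],[0,0,0,0.0375,0.4],[0,0,0,0.0375,0.4],[0,0,0,0.0375,0.4],[0,0,0,0.0358,0.4]]'
python3 nudge.py '[[-0.015,0.04,0,0,0.4],[-0.015,0.04,0,0,0.4],[-0.015,0.04,0,0,0.4],[-0.015,0.04,0,0,0.4],[-0.015,0.04,0,0,0.4],[-0.015,0.04,0,0,0.4],[-0.015,0.04,0,0,0.4],[-0.015,0.04,0,0,0.4],[-0.015,0.04,0,0,0.4],[-0.015,0.04,0,0,0.4]]' >/dev/null
python3 nudge.py '[[-0.015,0.04,0,0,0.4],[-0.015,0.04,0,0,0.4],[-0.015,0.04,0,0,0.4],[-0.015,0.04,0,0,0.4],[-0.015,0.04,0,0,0.4],[0,0,0,0,0.4],[0,0,0,0,0.4]]' >/dev/null
python3 go.py .4256 -.3692 .05 .186
python3 - <<'E'
from h import *
a=optics.get_image('scene')['image'];b=optics.get_image('side')['image']
A=cv2.resize(a[110:260,300:450],(400,400),interpolation=2);B=cv2.resize(b[30:180,190:340],(400,400),interpolation=2)
cv2.imwrite('pics/p3.png',np.hstack([A,B]))
E
```

```text
clock: 13.45
position: [0.541, 0.2679, 0.1745]
ee_rot: [3.129, 0.282, -0.001]
force: [-0.9, 0.3, -1.0]
width: 0.61
gripper_force: 20.0
15.15 pos [ 0.4303 -0.3638  0.1742] yaw 0.183 tilt [-0.001  0.001 -1.   ] w 0.602 F [ 0.4 -0.8 -0.8] g 20.0
delta now [-0.0055  0.0046  0.1242] turn -0.003 | delta if turned first [-0.0056  0.0045  0.1242] j [ 0.71  0.39 -0.14  1.78  0.06  0.97 -0.84]
```

View pics/p3.png

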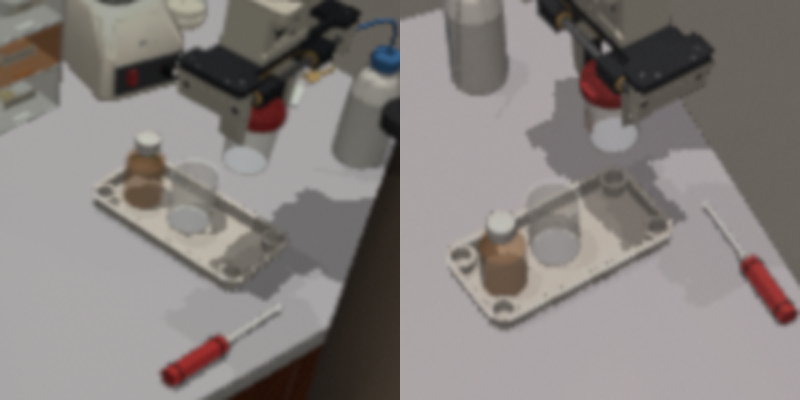

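The bottle stands upright in the tray at (145,175) in the left crop, and the cup hangs upright from the gripper at (258,140). I'll lower the cup.

```bash
python3 nudge.py '[[-0.005,0.004,0.03,0,0.4],[0,0,0.035,0,0.4],[0,0,0.03,0,0.4],[0,0,0.02,0,0.4],[0,0,0.007,0,0.4],[0,0,0,0,0.4],[0,0,0,0,0.4]]'
python3 go.py .4256 -.3692 .0445 .186
```

```text
clock: 15.95
position: [0.4277, -0.3678, 0.0538]
ee_rot: [3.127, 0.293, 0.002]
force: [0.8, -0.6, -0.5]
width: 0.609
gripper_force: 20.0
15.95 pos [ 0.4277 -0.3678  0.0538] yaw 0.187 tilt [ 0.001 -0.001 -1.   ] w 0.609 F [ 0.8 -0.6 -0.5] g 20.0
delta now [-0.0024  0.001   0.0093] turn 0.001 | delta if turned first [-0.0024  0.001   0.0093] j [ 0.71  0.54 -0.13  1.9   0.1   0.71 -0.86]
```

```bash
python3 nudge.py '[[-0.001,0.001,0.003,0,0.4],[0,0,0.002,0,0.4],[0,0,0.002,0,0.4],[0,0,0,0,0.4]]'
```

```text
clock: 16.35
position: [0.4259, -0.3692, 0.0457]
ee_rot: [-3.128, -0.291, 0.0]
force: [0.2, -0.6, -1.6]
width: 0.604
gripper_force: 20.0
```

```bash
python3 nudge.py '[[0,0,0.001,0,0.4],[0,0,0.001,0,0.4],[0,0,0,0,0.4]]'; python3 go.py .4256 -.3692 .0445 .186
```

```text
clock: 16.65
position: [0.4265, -0.3692, 0.0441]
ee_rot: [3.128, 0.292, 0.001]
force: [0.4, 1.0, 3.7]
width: 0.604
gripper_force: 20.0
16.65 pos [ 0.4265 -0.3692  0.0441] yaw 0.186 tilt [ 0.001 -0.    -1.   ] w 0.604 F [0.4 1.  3.7] g 20.0
delta now [-0.0009 -0.0002 -0.0004] turn -0.0 | delta if turned first [-0.0009 -0.0002 -0.0004] j [ 0.71  0.56 -0.12  1.9   0.1   0.69 -0.86]
```

Converted, -0.15 rad / 4 = -0.0375.

```bash
python3 nudge.py '[[0,0,0,0,0.8],[0,0,0,0,0.8],[0,0,0,0,0.8],[0,0,-0.03,0,0.8],[0,0,-0.04,0,0.8],[0,0,-0.04,0,1],[0,0,-0.045,0,1],[0,0,0,-0.0375,1],[0,0,0,-0.0375,1],[0,0,0,-0.0375,1]]'
python3 nudge.py '[[0,0,0,-0.0375,1],[0,0,0,-0.0375,1],[0,0,0,-0.0375,1],[0,0,0,-0.0375,1],[0,0,0,-0.0363,1]]' >/dev/null
python3 go.py .544 .192 .2 1.38
```

```text
clock: 17.65
position: [0.426, -0.3693, 0.1991]
ee_rot: [2.98, 0.991, 0.0]
force: [-0.0, -0.1, -0.3]
width: 0.999
gripper_force: 0.0
18.15 pos [ 0.4258 -0.3693  0.1986] yaw 1.387 tilt [-0.  0. -1.] w 0.998 F [-0.3 -0.2  0.1] g 0.0
delta now [ 0.5734  0.0135 -0.0014] turn 0.007 | delta if turned first [ 0.5735  0.0096 -0.0014] j [ 0.91  0.4  -0.4   1.74  0.17  1.04  0.27]
```

```bash
python3 nudge.py '[[0.041,0.001,0,0,1],[0.041,0.001,0,0,1],[0.041,0.001,0,0,1],[0.041,0.001,0,0,1],[0.041,0.001,0,0,1],[0.041,0.001,0,0,1],[0.041,0.001,0,0,1],[0.041,0.001,0,0,1],[0.041,0.001,0,0,1],[0.041,0.001,0,0,1]]' >/dev/null
python3 nudge.py '[[0.041,0.001,0,0,1],[0.041,0.001,0,0,1],[0.041,0.001,0,0,1],[0.04,0.001,0,0,1],[0,0,0,0,1],[0,0,0,0,1]]' >/dev/null
python3 go.py .544 .192 .2 1.38
cat > blue.py <<'E'
import sys
from h import *
z=float(sys.argv[1])
o=arm.observe();r=optics.get_image('wrist');cv2.imwrite('pics/%s.png'%sys.argv[2],r['image']);T=wristT(r,o)
b,g,R=[r['image'][...,i].astype(int) for i in range(3)]
m=((b-R>50)&(b>80)).astype(np.uint8);m[232:]=0;m=cv2.morphologyEx(m,cv2.MORPH_CLOSE,np.ones((5,5)))
cs,_=cv2.findContours(m,cv2.RETR_EXTERNAL,cv2.CHAIN_APPROX_NONE);c=max(cs,key=cv2.contourArea)[:,0].astype(float)
print('area',len(cs),'px box',c.min(0),c.max(0))
P=onz(r,c,z,T)[:,:2];(cx,cy),(w,h),a=cv2.minAreaRect((P*1000).astype(np.float32))
B=cv2.boxPoints(((cx,cy),(w,h),a));print('centre',cx,cy,'size',w,h);print(np.round(B,1).tolist())
e=B[1]-B[0] if np.linalg.norm(B[1]-B[0])<np.linalg.norm(B[2]-B[1]) else B[2]-B[1]
e=e*np.sign(e[1]);yaw=np.arctan2(e[1],e[0]);print('yaw short axis (+y)',yaw)
# per-edge line fits in rect frame
u=np.array([np.cos(yaw),np.sin(yaw)]);v=np.array([-u[1],u[0]]);Q=(P*1000-[cx,cy]);q=np.c_[Q@u,Q@v];s,l=min(w,h)/2,max(w,h)/2
for nm,k,sg,hk,ho in [('front+x',0,1,s,l),('back-x',0,-1,s,l),('+y',1,1,l,s),('-y',1,-1,l,s)]:
    t=q[(abs(q[:,k]-sg*hk)<6)&(abs(q[:,1-k])<.8*ho)]
    if len(t)>8:
        f=np.polyfit(t[:,1-k],t[:,k],1);f=np.polyfit(*t[abs(t[:,k]-np.polyval(f,t[:,1-k]))<1.5][:,[1-k,k]].T,1)
        print(nm,len(t),'offset',round(f[1],2),'yaw',round(yaw+(-f[0] if k==0 else f[0]),4))
E
python3 blue.py 0.001 d1
```

```text
19.75 pos [0.5476 0.1916 0.1983] yaw 1.383 tilt [-0.001 -0.    -1.   ] w 1.001 F [-0.2 -0.8 -0.2] g 0.0
delta now [-0.0003 -0.0036 -0.0017] turn 0.003 | delta if turned first [-0.0003 -0.0036 -0.0017] j [-0.02  0.45 -0.57  1.69  0.27  1.08 -0.86]
area 1 px box [197.  87.] [349. 165.]
centre 556.589111328125 260.78387451171875 size 88.0932388305664 173.81134033203125
[[463.1000061035156, 233.39999389648438], [633.9000244140625, 201.5], [650.0999755859375, 288.1000061035156], [479.20001220703125, 320.0]]
yaw short axis (+y) 1.3862697
front+x 123 offset 43.0 yaw 1.3845
back-x 116 offset -43.98 yaw 1.3849
+y 62 offset 86.34 yaw 1.3866
-y 62 offset -86.26 yaw 1.3849
```

Converted, 0.055 rad / 4 = 0.0138.

```bash
python3 nudge.py '[[-0.03,-0.001,0,0.0138,1],[-0.04,0,0,0.0138,1],[-0.04,0,0,0.0138,1],[-0.04,0,0,0.0138,1],[-0.04,0,0,0,1],[-0.04,0,0,0,1],[-0.03,0,0,0,1],[-0.02,0,0,0,1],[0,0,0,0,1],[0,0,0,0,1]]' >/dev/null
python3 go.py .482 -.092 .2 1.164
python3 blue.py 0.037 b1
```

```text
20.8 pos [ 0.4536 -0.0735  0.1989] yaw 1.157 tilt [ 0. -0. -1.] w 1.0 F [-0.2 -0.8  0.5] g 0.0
delta now [-0.0056  0.0335 -0.0011] turn -0.007 | delta if turned first [-0.0058  0.0335 -0.0011] j [ 0.45  0.24 -0.48  1.97  0.13  0.97 -0.51]
area 1 px box [228.  85.] [391. 175.]
centre 510.495849609375 -27.39165496826172 size 92.02067565917969 167.2743682861328
[[415.5, -37.0], [569.4000244140625, -102.5], [605.5, -17.799999237060547], [451.6000061035156, 47.70000076293945]]
yaw short axis (+y) 1.1683865
front+x 143 offset 42.65 yaw 1.166
back-x 123 offset -44.5 yaw 1.1692
+y 72 offset 83.09 yaw 1.1657
-y 72 offset -83.06 yaw 1.1679
```

The rows are not in the units I measure in: turns go in shares of 4 rad. I convert before sending: -0.01 rad / 4 = -0.0025.

```bash
python3 go.py .481 -.0964 .012 1.167 | tail -1; python3 nudge.py '[[-0.009,0.034,0,-0.0025,1],[0,0,0,0,1],[0,0,0.02,0,1]]'>/dev/null; python3 go.py .481 -.0964 .012 1.167
```

```text
delta now [-0.0112  0.0342  0.1869] turn -0.008 | delta if turned first [-0.0114  0.0342  0.1869] j [ 0.45  0.24 -0.48  1.97  0.13  0.97 -0.51]
21.15 pos [ 0.4842 -0.0936  0.1802] yaw 1.171 tilt [ 0.004 -0.    -1.   ] w 0.997 F [ 0.9  0.4 -0.1] g 0.0
delta now [-0.0041 -0.0025  0.1682] turn 0.004 | delta if turned first [-0.0039 -0.0018  0.1682] j [ 0.45  0.31 -0.46  1.92  0.17  0.94 -0.49]
```

Converted, 0.003 rad / 4 = 0.0008.

```bash
python3 nudge.py '[[-0.003,-0.002,0,0.0008,1],[0,0,0.04,0,1],[0,0,0.04,0,1],[0,0,0.04,0,1],[0,0,0.03,0,1],[0,0,0.015,0,1],[0,0,0,0,1],[0,0,0,0,1]]'; python3 go.py .481 -.0964 .012 1.167
```

```text
clock: 21.95
position: [0.479, -0.0956, 0.0144]
ee_rot: [2.621, 1.733, 0.0]
force: [1.4, 0.2, 0.1]
width: 1.0
gripper_force: 0.0
21.95 pos [ 0.479  -0.0956  0.0144] yaw 1.168 tilt [ 0.  0. -1.] w 1.0 F [1.4 0.2 0.1] g 0.0
delta now [0.0001 0.0022 0.0024] turn 0.001 | delta if turned first [0.0001 0.0022 0.0024] j [ 0.36  0.54 -0.36  2.09  0.35  0.56 -0.65]
```

```bash
python3 nudge.py '[[0.006,0.002,0.001,0,1],[0.004,0,0,0,1],[0.003,0,0,0,1],[0.003,0,0,0,1],[0.003,0,0,0,1],[0.003,0,0,0,1]]'; python3 go.py .481 -.0964 .012 1.167; python3 blue.py .037 b2
```

```text
clock: 22.55
position: [0.489, -0.077, 0.0128]
ee_rot: [2.621, 1.731, -0.001]
force: [-0.9, -2.8, 2.3]
width: 1.001
gripper_force: 1.5
22.55 pos [ 0.489  -0.077   0.0128] yaw 1.167 tilt [-0.    -0.001 -1.   ] w 1.001 F [-0.9 -2.8  2.3] g 1.5
delta now [-0.021   0.0003  0.0009] turn 0.0 | delta if turned first [-0.021   0.0003  0.0008] j [ 0.31  0.55 -0.36  2.07  0.35  0.57 -0.69]
area 1 px box [79. 49.] [477. 231.]
centre 513.4223022460938 -20.477439880371094 size 80.36290740966797 167.7839813232422
[[420.5, -24.700000762939453], [575.0, -90.19999694824219], [606.2999877929688, -16.299999237060547], [451.8999938964844, 49.29999923706055]]
yaw short axis (+y) 1.1695211
front+x 338 offset 37.57 yaw 1.1694
back-x 277 offset -40.11 yaw 1.1695
+y 145 offset 83.55 yaw 1.172
-y 145 offset -83.55 yaw 1.1673
```

Converted, -0.027 rad / 4 = -0.0068.

```bash
python3 nudge.py '[[0.006,0,0,-0.0068,1],[0.006,0,0,-0.0068,1],[0.006,0,0,-0.0068,1],[0.006,0,0,-0.0068,1],[0.006,0,0,-0.0068,1],[0.006,0,0,-0.0068,1],[0.006,0,0,-0.0068,1],[0.006,0,0,-0.0068,1],[0.004,0,0,0,1],[0.002,0,0,0,1]]'; python3 go.py .5563 .259 .012 1.385; python3 blue.py .037 b3
```

```text
clock: 23.6
position: [0.5047, -0.0245, 0.0127]
ee_rot: [-2.419, -2.005, 0.0]
force: [-1.6, -3.0, 0.1]
width: 0.998
gripper_force: 1.2
23.6 pos [ 0.5047 -0.0245  0.0127] yaw 1.384 tilt [-0.  0. -1.] w 0.998 F [-1.6 -3.   0.1] g 1.2
delta now [ 0.2881 -0.0019  0.0007] turn -0.001 | delta if turned first [ 0.2881 -0.0016  0.0007] j [ 0.25  0.57 -0.41  2.05  0.39  0.6  -0.62]
area 1 px box [79. 49.] [477. 231.]
centre 516.6298828125 35.96868133544922 size 80.31097412109375 167.78463745117188
[[426.79998779296875, 11.899999618530273], [591.7000122070312, -18.899999618530273], [606.5, 60.099998474121094], [441.5, 90.80000305175781]]
yaw short axis (+y) 1.3863883
front+x 340 offset 37.56 yaw 1.3854
back-x 277 offset -40.08 yaw 1.3864
+y 145 offset 83.56 yaw 1.3888
-y 145 offset -83.55 yaw 1.3849
```

Converted, -0.012 rad / 4 = -0.003.

```bash
python3 nudge.py '[[0.01,0,0,-0.003,1],[0.012,0,0,0,1],[0.012,0,0,0,1],[0.012,0,0,0,1],[0.012,0,0,0,1],[0.012,0,0,0,1],[0.012,0,0,0,1],[0.012,0,0,0,1],[0.008,0,0,0,1],[0.004,0,0,0,1]]'; python3 go.py .5563 .259 .012 1.385; python3 blue.py .037 b4
```

```text
clock: 24.65
position: [0.5235, 0.0804, 0.0128]
ee_rot: [2.406, 2.02, 0.0]
force: [-0.4, -2.5, 2.1]
width: 1.002
gripper_force: 1.5
24.65 pos [0.5235 0.0804 0.0128] yaw 1.397 tilt [ 0.  0. -1.] w 1.002 F [-0.4 -2.5  2.1] g 1.5
delta now [0.1816 0.0013 0.0008] turn 0.012 | delta if turned first [ 0.1816 -0.0008  0.0008] j [ 0.04  0.6  -0.4   1.99  0.39  0.63 -0.79]
area 1 px box [79. 49.] [477. 231.]
centre 534.6992797851562 140.9589080810547 size 80.3546142578125 167.82154846191406
[[445.1000061035156, 115.69999694824219], [610.5, 87.0], [624.2999877929688, 166.1999969482422], [458.8999938964844, 194.89999389648438]]
yaw short axis (+y) 1.3987287
front+x 339 offset 37.59 yaw 1.398
back-x 277 offset -40.1 yaw 1.3987
+y 145 offset 83.54 yaw 1.4009
-y 145 offset -83.57 yaw 1.397
```

Converted, 0.006 rad / 4 = 0.0015.

```bash
python3 nudge.py '[[0.01,0,0,0,1],[0.012,0,0,0.0015,1],[0.012,0,0,0.0015,1],[0.012,0,0,0,1],[0.012,0,0,0,1],[0.012,0,0,0,1],[0.012,0,0,0,1],[0.012,0,0,0,1],[0.01,0,0,0,1],[0.004,0,0,0,1]]'; python3 go.py .5563 .259 .012 1.385; python3 blue.py .037 b5
```

```text
clock: 25.7
position: [0.5433, 0.1872, 0.0128]
ee_rot: [-2.418, -2.005, -0.001]
force: [-0.5, -1.7, 2.6]
width: 0.996
gripper_force: 1.5
25.7 pos [0.5433 0.1872 0.0128] yaw 1.385 tilt [ 0.     0.001 -1.   ] w 0.996 F [-0.5 -1.7  2.6] g 1.5
delta now [ 0.073  -0.0005  0.0009] turn -0.0 | delta if turned first [ 0.073  -0.0005  0.0008] j [-0.15  0.65 -0.39  1.88  0.37  0.69 -0.95]
area 1 px box [79. 30.] [476. 231.]
centre 555.6874389648438 251.08279418945312 size 87.40057373046875 167.7541046142578
[[465.20001220703125, 223.39999389648438], [630.2000122070312, 192.8000030517578], [646.0999755859375, 278.70001220703125], [481.20001220703125, 309.3999938964844]]
yaw short axis (+y) 1.3870347
front+x 325 offset 43.33 yaw 1.3904
back-x 276 offset -43.63 yaw 1.387
+y 170 offset 83.55 yaw 1.3858
-y 170 offset -83.48 yaw 1.3884
```

```bash
python3 nudge.py '[[0.005,0,0,0,1],[0.005,0,0,0,1],[0.003,0,0,0,1],[0.002,0,0,0,1],[0.002,0,0,0,1],[0,0,0,0,1]]'; python3 nudge.py '[[0.001,0,0,0,1],[0.001,0,0,0,1],[0.001,0,0,0,1]]'; python3 go.py .5563 .259 .012 1.385
```

```text
clock: 26.35
position: [0.5464, 0.2026, 0.0127]
ee_rot: [-2.419, -2.004, -0.001]
force: [-0.8, -1.0, -0.4]
width: 1.003
gripper_force: 0.2
clock: 26.65
position: [0.5469, 0.205, 0.0127]
ee_rot: [2.419, 2.004, -0.0]
force: [-1.2, -3.2, 0.6]
width: 0.997
gripper_force: 1.1
26.65 pos [0.5469 0.205  0.0127] yaw 1.383 tilt [-0. -0. -1.] w 0.997 F [-1.2 -3.2  0.6] g 1.1
delta now [ 0.0548 -0.0008  0.0007] turn -0.002 | delta if turned first [ 0.0548 -0.0007  0.0007] j [-0.18  0.66 -0.39  1.85  0.37  0.7  -0.97]
```

```bash
python3 nudge.py '[[0.001,0,0,0,1],[0.001,0,0,0,1],[0.001,0,0,0,1]]' | sed -n 2,4p; python3 nudge.py '[[0.001,0,0,0,1],[0.001,0,0,0,1]]'| sed -n 2,4p; python3 go.py .5563 .259 .012 1.385|tail -1
```

```text
position: [0.5472, 0.207, 0.0127]
ee_rot: [2.419, 2.003, -0.003]
force: [-2.1, -7.6, 7.0]
position: [0.5472, 0.207, 0.0126]
ee_rot: [2.418, 2.002, -0.007]
force: [-3.7, -11.9, 11.3]
delta now [ 0.0528 -0.0008  0.0004] turn -0.002 | delta if turned first [ 0.0528 -0.0007  0.0006] j [-0.19  0.66 -0.39  1.85  0.37  0.71 -0.97]
```

```bash
python3 nudge.py '[[0.001,0,0,0,1],[0.001,0,0,0,1],[0,0,0,0,1]]' | sed -n 2,4p; python3 nudge.py '[[-0.003,0,0,0,1],[-0.003,0,0,0,1],[-0.006,0,0,0,1],[-0.01,0,0,0,1],[-0.01,0,0,0,1],[0,0,-0.03,0,1],[0,0,-0.04,0,1],[0,0,-0.04,0,1],[0,0,-0.04,0,1],[0,0,-0.04,0,1]]'|sed -n 2,4p;python3 nudge.py '[[0.025,0,0,0,1],[0,0,0,0,1],[0,0,0,0,1]]' >/dev/null;  python3 go.py .5563 .259 .012 1.385|tail -1; python3 blue.py .037 f1
python3 - <<'E'
from h import *
w=optics.get_image('wrist')['image'];a=optics.get_image('scene')['image'];b=optics.get_image('side')['image']
A=cv2.resize(a[110:320,100:430],(400,255));B=cv2.resize(b[70:400,195:445],(300,396))
c=np.zeros((555,710,3),np.uint8);c[:300,:400]=cv2.resize(w,(400,300));c[300:,:400]=A;c[:396,405:705]=B;cv2.imwrite('pics/fin.png',c)
E
```

```text
position: [0.5472, 0.207, 0.0126]
ee_rot: [2.417, 2.0, -0.011]
force: [-4.1, -16.5, 13.9]
position: [0.5419, 0.1797, 0.2043]
ee_rot: [2.42, 2.004, -0.0]
force: [1.2, 0.8, 0.4]
delta now [ 0.0552 -0.0003  0.1904] turn -0.001 | delta if turned first [ 0.0551 -0.0004  0.1904] j [-0.1   0.44 -0.49  1.68  0.23  1.08 -0.85]
area 1 px box [197.  92.] [358. 180.]
centre 557.8236694335938 262.6773681640625 size 91.98538970947266 167.55609130859375
[[467.0, 232.8000030517578], [631.7000122070312, 202.10000610351562], [648.5999755859375, 292.5], [483.8999938964844, 323.29998779296875]]
yaw short axis (+y) 1.3862478
front+x 141 offset 43.62 yaw 1.3959
back-x 121 offset -43.97 yaw 1.3866
+y 70 offset 83.17 yaw 1.3909
-y 70 offset -83.25 yaw 1.3853
```

View pics/fin.png

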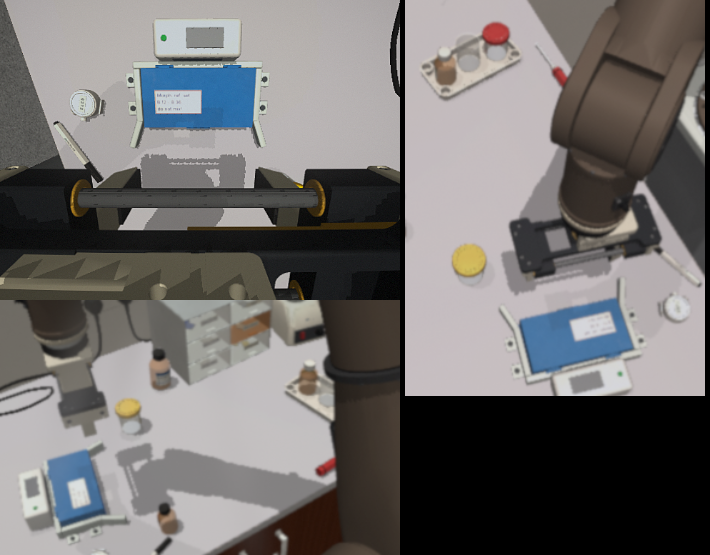

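The final pictures show the box square against the stop (top left, about (197,97)). The bottle and red cup stand upright on either side of the beaker, and the yellow cup and small bottle have not moved.

```bash
python3 -c "
from cell import arm, optics
print(arm.sign_off())"
```

```text
the job is handed in; nothing more can be done
None
```

The red cup and amber bottle stand upright in the tray on either side of the beaker, the blue box is square and home against the back stop, and I handed the job in at about 28 s; no verdict was shown.

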